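Show a drilled block to the inspection camera

ROBOT

A 6-joint arm with a two-finger parallel gripper is mounted at the origin on a cart in front of the work surface, level with it; the furniture and walls round the work are solid. World frame = base frame: x ahead of the robot, y to its left, z up, the work surface at z = 0. Lengths are in m, angles in degrees, forces in N, time in s.
With the tool pointing down it reaches from about 0.375 to 0.9 m from the base axis. Payload 3.1 kg.
Tool frame: the origin (TCP) lies between the finger pads; the fingertips stand 11 mm ahead of it and the grasp point (between the pads) lies 8 mm behind it; z points along the fingers, y is the line along which they close (so a half turn about z gives the same grasp; the last joint's range is limited). The gripper opens to 87 mm and grips with 3 to 60 N. Pads are 19 mm wide; open, the fingers measure 117 mm over their backs; the gripper's body (75 mm by 190 mm) begins 51 mm behind the grasp point.
Start: joints at [-82.649, 30.224, 82.088, -0, 67.689, -10.227], TCP at [0.189, -0.596, 0.234] pointing down, gripper open.
Joint ranges: [-176.69, 176.69], [-43.24, 126.21], [12.49, 139.97], [-82, 262], [0, 151.66], [-163.58, 163.58]. Speed limits (degrees/s): [159.86, 159.86, 180, 180, 180, 180].

INTERFACE

Orientations are given as a 3x3 rotation matrix whose columns are the frame's x, y, z axes.
In Python, from rig import bot gives the robot as it stands.
- The arm moves only by the tool apply_moves, never from a script. Its argument "steps" is a list that holds one entry, the list of rows, each a list of 7 numbers: the shift along the tool's x, y, z in cm, then the turn, a rotation vector about the tool's x, y, z in degrees, then the gripper command: -1 is shut, 1 is fully open, values between are in proportion. In form: [[[dx, dy, dz, rx, ry, rz, jaw], ...]]. A call has 1 to 20 rows; each row is the pose to reach, as a shift and turn from the pose commanded when the call began, along the tool's axes at that moment; what a row does not reach only later rows make up. A row lasts 1/8 s, in which the tool goes at most 62.5 mm and 10.7 degrees, less where a joint would pass 70% of its speed; a pose out of reach is approached as far as the arm can. A call with a gripper value outside its range is refused whole. The fingers move at their own pace and stop on an object; the grip force is fixed at half the most. Time passes only in rows, so rows that repeat a pose let the fingers close. It gives the time, the measured TCP pose, the force, the opening and the grip force at its end, in the units of the state.
- bot.read_state(): the state, without advancing time (a new reading comes with each control period).
- bot.capture(name): name is "scene" or "top" or "wrist"; returns the picture (420x560x3 uint8, blue, green, red); there is no depth.
- bot.camera_model(name): a dict with "intrinsics" (3x3 intrinsics, pixels), "R" (3x3) and "t" (3): a world point X has camera coordinates R X + t. Camera axes: x right, y down, z forward; pixel columns grow to the right and rows downward; lengths in m; the calibration is good to about 2 mm. A picture is of the moment at which its call begins: read the wrist's pose just before it. camera_model takes no time and is no camera call; for the wrist camera it gives the pose at the moment of the call.
- bot.hand_in(): hands the job in; it is judged then, once.
The state is a dict: "time_s": time; "joint_positions": joint angles; "qvel": joint speeds; "tau": joint torques, N m; "position": TCP position; "tcp_rot": TCP orientation; "force": force on the tool from outside, world axes, zero at the start; "moment": the same for the moment, N m; "opening": opening from 0.0 (shut) to 1.0 (fully open); "grasp_force": force on a finger pad.
Only numpy, scipy, OpenCV 4.12 (cv2) and the standard library are available. Lean on these libraries where they do the work, as an engineer would, in place of code of your own. Each camera call takes 0.05 s, during which the arm holds its last target. There are 200 camera calls.

TASK

Swing the clamp with the red knob well aside (about a quarter turn, towards the robot's side of the fixture), lift the aluminium block out of the drilling fixture and present it to the inspection camera: in the air, its underside facing the lens squarely and centred 100 mm straight out from the lens along the tilted viewing axis, its long side parallel to the camera's two light bars. Finish while still holding it there, still and in the gripper alone; never touch the camera, and leave the nut, bush, tin and screwdriver where they are.

Things in the scene. Friction and masses are not known exactly. Their poses are not given: they have to be found in the camera images.
- fixture: drilling fixture, fixed: dark steel plate 100 (x) x 140 (y) x 12 mm. Origin on the bench under the nest's centre; plate from y -52 to +88 mm, z up. Six steel pins 6 mm thick, 6 mm high above the plate, with 1.5 mm play to the block: at x +-19.5, y +-18.5 mm (a 31 mm gap for a fingertip) and at x 0, y +-29.5 mm. Pivot post of the clamp, 22 mm across, at x 0, y +65 mm.
- nest (a point): centre of the nest on the plate's top face, 12 mm above the bench; axes as the fixture's. The block starts here, its axes along the nest's axes (within a few degrees).
- clamp (a joint): angle (rad) of the blue swing clamp about its vertical pivot. At 0 the arm points along the fixture's -y, 2 mm above the block; it grows clockwise seen from above, towards the fixture's -x side; at 1.57 the arm points along -x and the block is free; stop at 1.9. Starts at 0 to 0.3; stays where it is left (friction 0.06 N m).
- clamp_knob (a point): middle of the red upright knob at the end of the clamp arm: 14 mm thick, standing 26 mm above the arm (42 to 68 mm above the bench); this point is 55 mm above the bench, 62 mm from the pivot axis.
- clamp_hinge (a point): point on the clamp's vertical pivot axis, 55 mm above the bench.
- block: loose plain aluminium spacer block, 30 (x) x 50 (y) x 20 (z) mm, about 0.08 kg, with two small dark holes in its top. Origin at the centre of its underside; z up as it starts. Grip it across its 30 mm width from above, at 6 to 20 mm above its underside beside the pins or lower between them.
- camera_stand: stand of the inspection camera, fixed: grey base 110 (x) x 100 (y) x 12 mm. Origin on the bench, 10 mm towards -x from the base's middle, z up; two cheeks at x +20 mm, 73 mm high, carry the black head, which looks obliquely up: its viewing axis leans 0.44 rad (25 degrees) from vertical towards the stand's -x.
- lens (a point): centre of the lens's front, 121 mm above the bench. Its z is the viewing axis, out of the lens; its y is level, along the two white light bars (90 mm long, 14 mm wide, at x +-38 mm, faces 14 mm behind the lens front). Lens 46 mm across, black head behind it 56 x 64 mm.
- focus (a point): point on the viewing axis 100 mm straight out from the lens front, 212 mm above the bench; axes as the lens's. The centre of the block's underside goes here, block z along this z (underside towards the lens), block y along this y, either way round.
- nut: loose dark knurled nut, 24 mm across, 14 mm high, origin at its underside; bystander
- bush: loose brass-coloured flanged bush, 24 mm across, 22 mm high, origin at its underside; bystander
- tin: loose small round tin with a yellow lid, 57 mm across, 24 mm high, origin at its underside; bystander
- driver: loose screwdriver lying flat, 163 mm long along its y, 30 mm thick, origin at its underside; bystander
Not all that is in view belongs to the job. Of the things that look like the block, the larger one is meant.

How it is judged (in metres and radians):
On the way, in this order (a step that is already met when the one before it is completed fails the run):
1. the clamp is swung clear (past 1.2 rad) with the block still in its nest (value of joint clamp above 1.2 rad and distance between block and nest below 0.008 m), for 0.1 s.
2. the block is lifted out in the gripper, its underside more than 50 mm above the nest (z of block in the frame of nest above 0.05 m and contact force between the fingers and block above 1 N), for 0.1 s.
At the end, for the whole second after the job is handed in: Block still, held by the fingers alone: underside centre within 20 mm of the point 100 mm out from the lens on its axis, square to it within 0.2 rad, long side along the light bars within 0.25 rad; clamp aside (over 1.1 rad), bystanders within 20 mm of their places (distance between block and focus below 0.02 m and angle between the z axis of block and the z axis of focus, either way round below 0.2 rad and angle between the y axis of block and the y axis of focus, either way round below 0.25 rad and height (world z) of block above 0.18 m and z of block in the frame of lens above 0.08 m and contact force between the fingers and block above 1 N and contact force between block and camera_stand below 0.1 N and contact force between block and fixture below 0.1 N and linear speed of block below 0.02 m/s and angular speed of block below 0.15 rad/s and value of joint clamp above 1.1 rad and distance of each of nut, bush, tin, driver from where it was at the start of the episode below 0.02 m); the arm keeps its last pose, push and grip.
It fails at once if the camera or its stand is touched (over 1 N) (contact force between camera_stand and anything else above 1 N).
It fails at once if the nut is moved over 20 mm (distance of nut from where it was at the start of the episode above 0.02 m).
It fails at once if the bush is moved over 20 mm (distance of bush from where it was at the start of the episode above 0.02 m).
It fails at once if the tin is moved over 20 mm (distance of tin from where it was at the start of the episode above 0.02 m).
It fails at once if the screwdriver is moved over 20 mm (distance of driver from where it was at the start of the episode above 0.02 m).
It also fails if it takes over 51 s, if anything falls off the work surface, if the arm or the gripper's body presses on something with over 40 N, if the wrist force passes 120 N, or if a joint passes its speed limit or range.

## Working session

There is one attempt and no reset: what is moved stays moved. The work goes in short steps, Python scripts to look and compute and a tool call to move; the robot and the scene stay as the last step left them, time stands still between calls to the robot, and variables do not carry over. Pictures are saved under pics/ and viewed, at most 10 in all, crops included, and the job is handed in when it is done.

Besides the shell and the picture viewer there is one more tool, called after "Request:" as name(argument=value, ...) on one line, values as JSON. apply_moves: Moves the arm, as the interface text tells. Its arguments: {"type":"object","properties":{"steps":{"type":"array","items":{"type":"array","items":{"type":"array","items":{"type":"number"}}}}},"required":["steps"]}

```bash
ls; mkdir -p pics
python3 - <<'E'
from rig import bot
import cv2,numpy as np
s=bot.read_state();print(s['time_s'],s['position'],np.round(s['tcp_rot'],3),s['force'],s['opening'])
for n in("top","scene"):
    im=bot.capture(n);cv2.imwrite(f"pics/{n}0.png",im);m=bot.camera_model(n);print(n,m)
E
```

```text
pics
0.0 [ 0.18868594 -0.59508912  0.23257628] [[ 0.953  0.302 -0.   ]
 [ 0.302 -0.953  0.002]
 [ 0.    -0.002 -1.   ]] [-0.00382388  0.02904959  0.03109877] 0.9979243766970057
top {'intrinsics': array([[465.30710743,   0.        , 275.71473736],
       [  0.        , 465.30710743, 208.10280271],
       [  0.        ,   0.        ,   1.        ]]), 'R': array([[-2.67969342e-02, -9.99620359e-01, -6.40800893e-03],
       [-9.78635295e-01,  2.75405195e-02, -2.03751025e-01],
       [ 2.03850152e-01,  8.11200891e-04, -9.79001766e-01]]), 't': array([0.07841463, 0.53017123, 1.45278105])}
scene {'intrinsics': array([[451.66396729,   0.        , 282.15150382],
       [  0.        , 451.66396729, 208.13024028],
       [  0.        ,   0.        ,   1.        ]]), 'R': array([[-0.4582237 , -0.88866112,  0.01767636],
       [-0.53985879,  0.26246077, -0.79979174],
       [ 0.70610448, -0.37602627, -0.60001726]]), 't': array([0.30535863, 0.38956882, 0.88022388])}
```

View pics/top0.png

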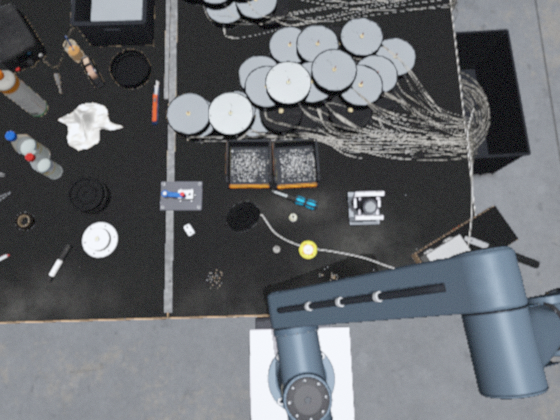

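View pics/scene0.png

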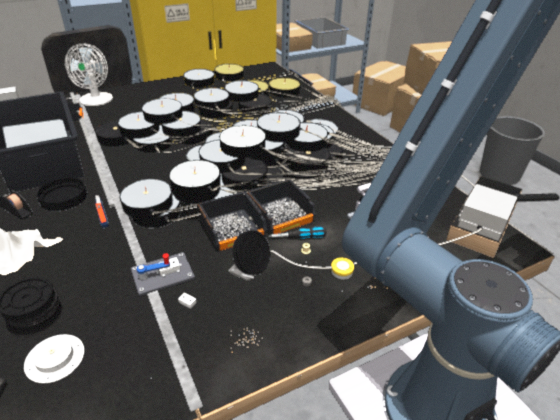

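The top view shows the fixture near (181,195), with the camera stand near (367,207), the tin (308,250), bush (293,217), nut (277,249), driver (295,200) and a smaller decoy block (189,230). I'll enlarge the two key areas.

Run:
```python
import cv2,numpy as np
im=cv2.imread("pics/top0.png")
a=cv2.resize(im[170:245,150:220],None,fx=5.6,fy=5.6,interpolation=cv2.INTER_CUBIC)
b=cv2.resize(im[170:245,335:405],None,fx=5.6,fy=5.6,interpolation=cv2.INTER_CUBIC)
cv2.imwrite("pics/crop0.png",np.hstack([a,b]))
```

```text
(no output)
```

View pics/crop0.png

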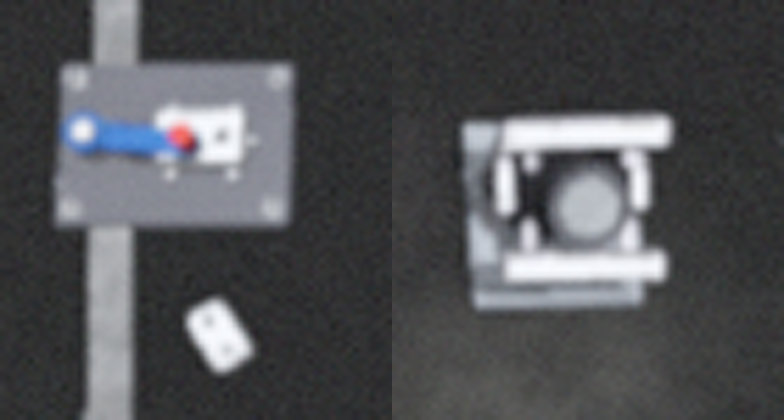

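Fixture: the pivot is on the left (world +y), the knob red, and the block white with its axes nearly along world x/y. The camera's light bars lie along world y. Next: coordinates by casting rays.

```bash
cat > h.py <<'E'
from rig import bot
import cv2,numpy as np
def ray(m,u,v):
    R=m['R'];c=-R.T@m['t'];d=R.T@np.linalg.inv(m['intrinsics'])@[u,v,1.];return c,d/np.linalg.norm(d)
def onz(m,u,v,z):
    c,d=ray(m,u,v);return c+d*(z-c[2])/d[2]
def tri(ms,px):
    A=np.zeros((3,3));b=np.zeros(3)
    for m,p in zip(ms,px):
        c,d=ray(m,*p);P=np.eye(3)-np.outer(d,d);A+=P;b+=P@c
    return np.linalg.solve(A,b)
def proj(m,X):
    p=m['intrinsics']@(m['R']@np.asarray(X)+m['t']);return p[:2]/p[2]
E
python3 - <<'E'
from h import *
np.set_printoptions(precision=4,suppress=True)
m=bot.camera_model("top")
def c(x,y,z,ox=150):return onz(m,ox-.5+(x)/5.6,170-.5+y/5.6,z)
for n,a in dict(plateTL=(60,63,.012),plateTR=(294,66,.012),plateBR=(290,228,.012),plateBL=(55,226,.012),knob=(181,136,.068),pivot=(82,131,.05),blkTR=(243,104,.032),blkBR=(243,163,.032),blkholeR=(221,134,.032)).items():print(n,c(*a))
for n,a in dict(lens=(585-392,203,.121),barTopL=(500-392,132,.12),barTopR=(672-392,132,.12),barBotL=(503-392,267,.09),barBotR=(667-392,267,.09),baseBL=(473-392,305,.012),baseBR=(644-392,303,.012),baseTL=(463-392,122,.012)).items():print(n,c(*a,ox=335))
im=bot.capture("wrist");cv2.imwrite("pics/w0.png",im);print(bot.camera_model("wrist"))
for n,p in dict(tin=(308,250,.024),bush=(293,217,.022),nut=(277,249,.014),drv=(295,200,.03),drvtip=(273,192,.01),drvend=(317,208,.03)).items():print(n,onz(m,*p))
E
```

```text
plateTL [0.6465 0.4517 0.012 ]
plateTR [0.6405 0.3103 0.012 ]
plateBR [0.5408 0.3121 0.012 ]
plateBL [0.546  0.4523 0.012 ]
knob [0.5852 0.3663 0.068 ]
pivot [0.5943 0.4281 0.05  ]
blkTR [0.6126 0.3372 0.032 ]
blkBR [0.5767 0.3369 0.032 ]
blkholeR [0.5947 0.3501 0.032 ]
lens [ 0.5177 -0.2248  0.121 ]
barTopL [ 0.5595 -0.1806  0.12  ]
barTopR [ 0.5568 -0.276   0.12  ]
barBotL [ 0.4887 -0.1827  0.09  ]
barBotR [ 0.4861 -0.2746  0.09  ]
baseBL [ 0.4807 -0.1769  0.012 ]
baseBR [ 0.479  -0.2778  0.012 ]
baseTL [ 0.5919 -0.1774  0.012 ]
{'intrinsics': array([[329.8772,   0.    , 282.402 ],
       [  0.    , 329.8772, 207.0374],
       [  0.    ,   0.    ,   1.    ]]), 'R': array([[ 0.3028, -0.9531, -0.003 ],
       [-0.9121, -0.2907,  0.2889],
       [-0.2763, -0.0847, -0.9573]]), 't': array([-0.6252, -0.036 ,  0.3921])}
tin [ 0.3968 -0.0372  0.024 ]
bush [0.5074 0.0077 0.022 ]
nut [0.404  0.0633 0.014 ]
drv [ 0.5629 -0.0006  0.03  ]
drvtip [0.597  0.0715 0.01  ]
drvend [ 0.5338 -0.0721  0.03  ]
```

View pics/w0.png

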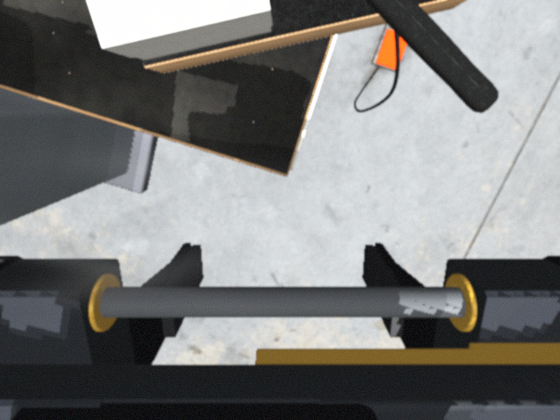

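The wrist view shows only the floor and bench edge, so nothing to use yet. From the top view:
- **Nest:** about (.592,.363).
- **Pivot:** (.594,.428), which fits the 65 mm given.
- **Clamp:** about 0.12 rad.
- **Lens:** about (.517,-.228). Its lean is towards world -x, from the bar spacing of 70 mm.

I'll move over the lens to check from near.

Request:
apply_moves(steps=[[[10, -5.5, -3.5, 0, 0, -10, -1], [20, -11, -7, 0, 0, -20, -1], [30, -17, -7, 0, 0, -40, -1], [41.7, -23, -7, 0, 0, -60, -1], [41.7, -23, -7, 0, 0, -72, -1], [41.7, -23, -7, 0, 0, -72, -1], [41.7, -23, -7, 0, 0, -72, -1], [41.7, -23, -7, 0, 0, -72, -1], [41.7, -23, -7, 0, 0, -72, -1], [41.7, -23, -7, 0, 0, -72, -1]]])

```text
time_s: 1.4
position: [0.5164, -0.2506, 0.3031]
tcp_rot: [[0.007, 1.0, -0.001], [1.0, -0.007, 0.0], [0.0, -0.001, -1.0]]
force: [0.1, -1.5, -0.2]
opening: 0.017
grasp_force: 0.0
```

Run:
```python
from h import *
np.set_printoptions(precision=4,suppress=True)
s=bot.read_state();print(s['time_s'],s['position'],s['tcp_rot'],s['joint_positions'])
m=bot.camera_model("wrist");np.save("w1.npy",m,allow_pickle=True)
im=bot.capture("wrist");cv2.imwrite("pics/w1.png",im)
```

```text
1.4 [ 0.5164 -0.2506  0.3031] [[ 0.0068  1.     -0.0012]
 [ 1.     -0.0068  0.    ]
 [ 0.     -0.0012 -1.    ]] [-37.0156  22.0644  84.5829  -0.0428  73.4107 -36.6125]
```

View pics/w1.png

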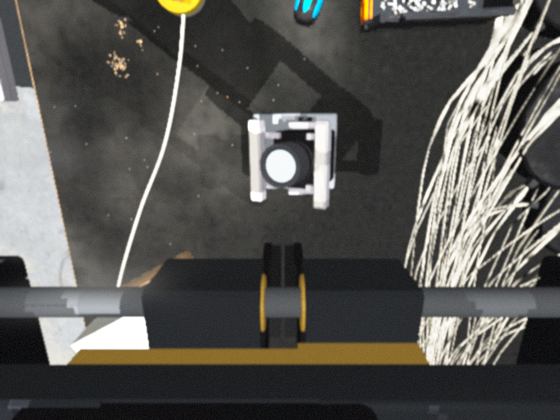

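The camera stand: its left bar centre runs (257,121)–(259,199), its right bar centre (323,123)–(321,208), and the lens disc is near (281,166). The right (+x) bar looks larger, so it is higher, which confirms the lean towards -x.

Run:
```python
from h import *
np.set_printoptions(precision=4,suppress=True)
m=np.load("w1.npy",allow_pickle=True).item();t=bot.camera_model("top")
im=cv2.imread("pics/w1.png");g=im.min(2)
roi=np.zeros_like(g);roi[105:220,240:345]=g[105:220,240:345]
n,l,st,c=cv2.connectedComponentsWithStats((roi>165).astype(np.uint8))
for i in range(1,n):
    if st[i,4]>150:
        r=cv2.minAreaRect(np.argwhere(l==i)[:,::-1].astype(np.float32));print(st[i],c[i],r)
for p,z in [((257.5,121),.092),((259,199),.092),((323,123),.1244),((321,208),.1244),((281,166),.121)]:print(onz(m,*p,z))
o=lambda x,y:(335-.5+(x-392)/5.6,169.5+y/5.6)
print(tri([t,m],[o(586,132),(322,165.5)]),tri([t,m],[o(585,267),(258.2,160)]),tri([t,m],[o(585,203),(281,166)]))
```

```text
[ 248  114   32   88 1121] [257.0116 155.3854] ((264.2407531738281, 157.313720703125), (87.14028930664062, 30.837007522583008), 88.2901840209961)
[272 114  28  11 186] [282.5161 117.457 ] ((285.5, 119.0), (10.0, 27.0), 90.0)
[ 288  115   48   94 1888] [317.902  157.5477] ((311.5, 161.5), (93.0, 47.0), 90.0)
[266 150  30  33 781] [280.3713 165.5839] ((280.5, 166.0), (32.0, 29.0), 90.0)
[ 0.4901 -0.1859  0.092 ]
[ 0.4895 -0.2719  0.092 ]
[ 0.556  -0.187   0.1244]
[ 0.5565 -0.2731  0.1244]
[ 0.515  -0.2293  0.121 ]
[ 0.5559 -0.227   0.1291] [ 0.4889 -0.2295  0.0824] [ 0.5154 -0.2253  0.1305]
```

Request:
apply_moves(steps=[[[6, 0.8, 0, 0, 0, 0, -1], [12, 1.6, 0, 0, 0, 0, -1], [18, 2.4, 0, 0, 0, 0, -1], [24, 3.2, 0, 0, 0, 0, -1], [30, 4, 0, 0, 0, 0, -1], [36, 4.8, 0, 0, 0, 0, -1], [42, 5.6, 0, 0, 0, 0, -1], [48, 6.4, 1, 0, 0, 0, -1], [54, 7, 5, 0, 0, 0, -1], [59.4, 7.6, 10.3, 0, 0, 0, -1], [59.4, 7.6, 10.3, 0, 0, 0, -0.4], [59.4, 7.6, 10.3, 0, 0, 0, -0.4], [59.4, 7.6, 10.3, 0, 0, 0, -0.4], [59.4, 7.6, 10.3, 0, 0, 0, -0.4]]])

```text
time_s: 3.2
position: [0.5985, 0.3414, 0.2027]
tcp_rot: [[0.01, 1.0, 0.003], [1.0, -0.01, 0.001], [0.001, 0.003, -1.0]]
force: [-0.3, -0.5, 0.6]
opening: 0.287
grasp_force: 0.0
```

Run:
```python
from h import *
np.set_printoptions(precision=4,suppress=True)
s=bot.read_state();print(s['time_s'],s['position'],s['tcp_rot'],s['joint_positions'],s['opening'])
m=bot.camera_model("wrist");np.save("w2.npy",m,allow_pickle=True)
im=bot.capture("wrist");cv2.imwrite("pics/w2.png",im)
hsv=cv2.cvtColor(im,cv2.COLOR_BGR2HSV)
red=((hsv[...,0]<8)|(hsv[...,0]>172))&(hsv[...,1]>150)&(hsv[...,2]>80)
blue=(hsv[...,0]>100)&(hsv[...,0]<125)&(hsv[...,1]>140)&(hsv[...,2]>60)
for k in(red,blue):
    n,l,st,c=cv2.connectedComponentsWithStats(k.astype(np.uint8))
    for i in range(1,n):
        if st[i,4]>60:print(st[i],c[i])
```

```text
3.2 [0.5985 0.3414 0.2027] [[ 0.0095  1.      0.003 ]
 [ 1.     -0.0095  0.0008]
 [ 0.0008  0.003  -1.    ]] [20.437  37.0198 73.912  -0.0212 68.8893 20.9894] 0.28658739244792125
[259 162  16  17 204] [266.7892 170.2843]
[543  33  17  23 300] [551.3433  44.05  ]
[261  87  28  77 948] [272.6709 129.7247]
```

View pics/w2.png

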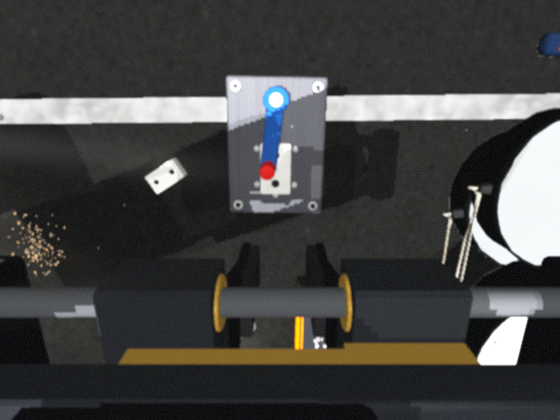

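The wrist view shows the plate corners at (227,77), (327,77), (322,213) and (231,212). The pivot cap is at (277,98), the knob at (267,170), and the block's lower edge runs (260,194)–(290,194).

Run:
```python
from h import *
np.set_printoptions(precision=4,suppress=True)
m=np.load("w2.npy",allow_pickle=True).item()
for n,p,z in [("TL",(227,77),.012),("TR",(327,77),.012),("BR",(322,213),.012),("BL",(231,212),.012),("piv",(277,98),.05),("knob",(267,170),.062),("blkBL",(260.5,194),.032),("blkBR",(290.5,194),.032),("blkTR",(291,144),.032),("hole",(275.5,184),.032)]:print(n,onz(m,*p,z))
t=bot.camera_model("top")
print(tri([t,m],[(149.5+82/5.6,169.5+131/5.6),(277,98)]),tri([t,m],[(149.5+181/5.6,169.5+136/5.6),(267,168)]))
```

```text
TL [0.5466 0.4485 0.012 ]
TR [0.6433 0.4477 0.012 ]
BR [0.642  0.3095 0.012 ]
BL [0.5431 0.3116 0.012 ]
piv [0.5951 0.4277 0.05  ]
knob [0.5855 0.3664 0.062 ]
blkBL [0.5771 0.3366 0.032 ]
blkBR [0.6073 0.3363 0.032 ]
blkTR [0.6078 0.386  0.032 ]
hole [0.5923 0.3467 0.032 ]
[0.5949 0.428  0.0489] [0.5861 0.3678 0.0624]
```

Everything agrees: block centre (.592,.362), pivot (.595,.428), and knob 62 mm from the pivot at about 0.12 rad. Now I'll straddle the knob with half-open fingers.

Request:
apply_moves(steps=[[[2.5, -1.3, 0, 0, 0, 8, -0.3], [2.5, -1.3, 2, 0, 0, 8, -0.3], [2.5, -1.3, 6, 0, 0, 8, -0.3], [2.5, -1.3, 9, 0, 0, 8, -0.3], [2.5, -1.3, 11, 0, 0, 8, -0.3], [2.5, -1.3, 13, 0, 0, 8, -0.3], [2.5, -1.3, 14.4, 0, 0, 8, -0.3], [2.5, -1.3, 14.4, 0, 0, 8, -0.3], [2.5, -1.3, 14.4, 0, 0, 8, -0.3]]])

```text
time_s: 4.38
position: [0.585, 0.3683, 0.0573]
tcp_rot: [[0.146, 0.989, 0.001], [0.989, -0.146, 0.001], [0.001, 0.001, -1.0]]
force: [-0.6, 0.1, 0.3]
opening: 0.349
grasp_force: 0.0
```

Run:
```python
from h import *
np.set_printoptions(precision=2,suppress=True)
s=bot.read_state();p=s['position'];R=s['tcp_rot'];print(s['time_s'],p*1000,s['force'],s['opening'],s['joint_positions'])
P=np.array([.595,.428]);a0=np.arctan2(R[0,0],R[1,0]);print(a0)
for a in np.linspace(.15,1.62,13):
    d=R.T@[P[0]-.062*np.sin(a)-p[0],P[1]-.062*np.cos(a)-p[1],0];print(d[:2]*100,np.degrees(a-a0))
```

```text
4.375 [585.03 368.26  57.29] [-0.58  0.06  0.26] 0.34891460797886126 [22.95 47.19 78.69  0.   54.03 31.37]
0.1469554462808701
[-0.14  0.09] 0.1744400786070015
[-0.1  -0.66] 7.193173068959587
[ 0.05 -1.41] 14.211906059312172
[ 0.28 -2.13] 21.23063904966476
[ 0.59 -2.82] 28.24937204001734
[ 0.99 -3.47] 35.26810503036993
[ 1.47 -4.06] 42.28683802072251
[ 2.01 -4.59] 49.305571011075095
[ 2.62 -5.05] 56.324304001427684
[ 3.27 -5.43] 63.34303699178025
[ 3.97 -5.73] 70.36176998213284
[ 4.7  -5.94] 77.38050297248543
[ 5.45 -6.06] 84.39923596283802
```

Request:
apply_moves(steps=[[[-0.1, -0.7, 0, 0, 0, 7, -0.3], [0, -1.4, 0, 0, 0, 14, -0.3], [0.3, -2.1, 0, 0, 0, 21, -0.3], [0.6, -2.8, 0, 0, 0, 28, -0.3], [1, -3.5, 0, 0, 0, 35, -0.3], [1.5, -4.1, 0, 0, 0, 42, -0.3], [2, -4.6, 0, 0, 0, 49, -0.3], [2.6, -5.1, 0, 0, 0, 56, -0.3], [3.3, -5.4, 0, 0, 0, 63, -0.3], [4, -5.7, 0, 0, 0, 70, -0.3], [4.7, -5.9, 0, 0, 0, 77, -0.3], [5.5, -6.1, 0, 0, 0, 84, -0.3], [6.1, -6.1, 0, 0, 0, 89, -0.3], [6.1, -6.1, 0, 0, 0, 89, -0.3], [6.1, -6.1, 0, 0, 0, 89, -0.3], [6, -5.8, 0, 0, 0, 89, -0.3], [6, -5.8, 0, 0, 0, 89, -0.3]]])

```text
time_s: 6.5
position: [0.5363, 0.4355, 0.0567]
tcp_rot: [[0.992, -0.129, 0.0], [-0.129, -0.992, 0.0], [0.0, -0.0, -1.0]]
force: [-0.1, 0.5, -0.1]
opening: 0.35
grasp_force: 0.0
```

Run:
```python
from h import *
np.set_printoptions(precision=4,suppress=True)
s=bot.read_state();p=s['position'];R=s['tcp_rot'];print(p,R,s['joint_positions'])
d=R.T@([.592,.34,.2]-p);print("tgt",d*100,"yaw back deg",np.degrees(np.arctan2(R[0,0],R[1,0])))
```

```text
[0.5363 0.4355 0.0567] [[ 0.9916 -0.1294  0.0005]
 [-0.1294 -0.9916  0.0002]
 [ 0.0004 -0.0003 -1.    ]] [ 29.8329  47.2315  78.7177  -0.0031  54.0207 127.2705]
tgt [  6.7618   8.7467 -14.3305] yaw back deg 97.43584245293188
```

Request:
apply_moves(steps=[[[6, -5.8, -3, 0, 0, 0, -0.3], [0, 0, -3, 0, 0, 0, -0.3], [0, 0, -7, 0, 0, 0, -0.3], [0, 0, -10, 0, 0, -8, 0.2], [1, 1, -14.3, 0, 0, -18, 0.2], [3, 4, -14.3, 0, 0, -28, 0.2], [6.8, 8.7, -14.3, 0, 0, -38, 0.2], [6.8, 8.7, -14.3, 0, 0, -48, 0.2], [6.8, 8.7, -14.3, 0, 0, -58, 0.2], [6.8, 8.7, -14.3, 0, 0, -68, 0.2], [6.8, 8.7, -14.3, 0, 0, -78, 0.2], [6.8, 8.7, -14.3, 0, 0, -88, 0.2], [6.8, 8.7, -14.3, 0, 0, -97, 0.2], [6.8, 8.7, -14.3, 0, 0, -97, 0.2], [6.8, 8.7, -14.3, 0, 0, -97, 0.2]]])

```text
time_s: 8.38
position: [0.592, 0.3406, 0.1995]
tcp_rot: [[0.01, 1.0, -0.0], [1.0, -0.01, 0.0], [0.0, -0.0, -1.0]]
force: [0.1, -0.5, 0.2]
opening: 0.6
grasp_force: 0.0
```

My first row carried a wrong offset: it should have been a straight lift. I'll check the clamp, block and bystanders.

Run:
```python
from h import *
np.set_printoptions(precision=4,suppress=True)
s=bot.read_state();print(s['time_s'],s['position'],s['force'])
m=bot.camera_model("wrist");np.save("w3.npy",m,allow_pickle=True)
im=bot.capture("wrist");cv2.imwrite("pics/w3.png",im)
hsv=cv2.cvtColor(im,cv2.COLOR_BGR2HSV)
red=((hsv[...,0]<8)|(hsv[...,0]>172))&(hsv[...,1]>150)&(hsv[...,2]>80)
n,l,st,c=cv2.connectedComponentsWithStats(red.astype(np.uint8))
for i in range(1,n):
    if st[i,4]>60:
        k=onz(m,*c[i],.062);print(st[i],c[i],k,np.arctan2(.595-k[0],.428-k[1])-.03)
g=im.min(2);roi=np.zeros_like(g);roi[140:215,245:310]=g[140:215,245:310]
n,l,st,c=cv2.connectedComponentsWithStats((roi>150).astype(np.uint8))
for i in range(1,n):
    if st[i,4]>150:
        r=cv2.minAreaRect(np.argwhere(l==i)[:,::-1].astype(np.float32));print(st[i],c[i],r,onz(m,*r[0],.032));print(np.array([onz(m,*q,.032) for q in cv2.boxPoints(r)]))
```

```text
8.375 [0.592  0.3406 0.1995] [ 0.0599 -0.4588  0.2399]
[199  74  22  20 189] [208.8995  83.6138] [0.5326 0.4382 0.062 ] 1.702276604907846
[ 261  142   44   55 1685] [282.3365 167.4386] ((282.5, 169.0), (54.0, 43.0), 90.0) [0.5924 0.3615 0.032 ]
[[0.5722 0.3876 0.032 ]
 [0.6131 0.3873 0.032 ]
 [0.6136 0.3341 0.032 ]
 [0.5707 0.3345 0.032 ]]
[253 200  52  12 281] [276.8897 205.9039] ((279.00286865234375, 205.6148223876953), (9.064675331115723, 51.21541213989258), 79.11447143554688) [0.5885 0.3243 0.032 ]
[[0.5623 0.3241 0.032 ]
 [0.6129 0.3338 0.032 ]
 [0.6147 0.3245 0.032 ]
 [0.5638 0.3147 0.032 ]]
```

View pics/w3.png

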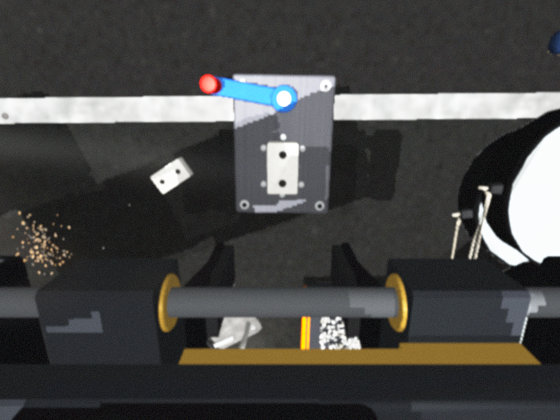

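No harm done: the clamp is at about 1.7 rad, knob at (209,84), and the block is still in its nest, centre (282.5,169) → (.592,.3615), square to the tool. Descend and grip.

Request:
apply_moves(steps=[[[2.1, 0, 3, 0, 0, 0, 0.2], [2.1, 0, 8, 0, 0, 0, 0.2], [2.1, 0, 12, 0, 0, 0, 0.2], [2.1, 0, 14.5, 0, 0, 0, 0.2], [2.1, 0, 16, 0, 0, 0, 0.2], [2.1, 0, 17, 0, 0, 0, 0.2], [2.1, 0, 17.3, 0, 0, 0, 0.2], [2.1, 0, 17.3, 0, 0, 0, 0.2], [2.1, 0, 17.3, 0, 0, 0, -0.1], [2.1, 0, 17.3, 0, 0, 0, -0.3], [2.1, 0, 17.3, 0, 0, 0, -1], [2.1, 0, 17.3, 0, 0, 0, -1], [2.1, 0, 17.3, 0, 0, 0, -1], [2.1, 0, 17.3, 0, 0, 0, -1], [2.1, 0, 17.3, 0, 0, 0, -1]]])

```text
time_s: 10.3
position: [0.5923, 0.3618, 0.027]
tcp_rot: [[0.007, 1.0, 0.0], [1.0, -0.007, 0.0], [0.0, 0.0, -1.0]]
force: [0.2, 0.1, 2.8]
opening: 0.345
grasp_force: 30.0
```

Gripped at 30 mm opening and 30 N. Lift.

Request:
apply_moves(steps=[[[0, 0, -0.5, 0, 0, 0, -1], [0, 0, -1.5, 0, 0, 0, -1], [0, 0, -4, 0, 0, 0, -1], [0, 0, -8, 0, 0, 0, -1], [0, 0, -12, 0, 0, 0, -1], [0, 0, -17, 0, 0, 0, -1], [0, 0, -22, 0, 0, 0, -1], [0, 0, -26, 0, 0, 0, -1], [0, 0, -28, 0, 0, 0, -1], [0, 0, -28, 0, 0, 0, -1]]])

```text
time_s: 11.55
position: [0.5929, 0.3621, 0.3092]
tcp_rot: [[0.007, 1.0, 0.005], [1.0, -0.007, 0.002], [0.002, 0.005, -1.0]]
force: [-1.0, -0.2, -0.6]
opening: 0.346
grasp_force: 30.0
```

Request:
apply_moves(steps=[[[-2, -0.4, 0, 0, 0, 0, -1], [-6, -1.2, 0, 0, 0, 0, -1], [-11, -2.2, 0, 0, 0, 0, -1], [-16, -3.2, 0, 0, 0, 0, -1], [-21, -4.3, 0, 0, 0, 0, -1], [-26, -5.3, 0, 0, 0, 0, -1], [-31, -6.3, 0, 0, 0, 0, -1], [-36, -7.3, 0, -3, 0, 0, -1], [-41, -8.4, 0, -6, 0, 0, -1], [-46, -9.4, 0, -10, 0, 0, -1], [-50, -10.2, 0, -14, 0, 0, -1], [-54, -11, 0, -18, 0, 0, -1], [-57, -11.6, 0, -22, 0, 0, -1], [-58.5, -12, 0, -25, 0, 0, -1], [-59, -12.1, 0, -25.2, 0, 0, -1], [-59, -12.1, 0, -25.2, 0, 0, -1], [-59, -12.1, 0, -25.2, 0, 0, -1]]])

```text
time_s: 13.68
position: [0.4671, -0.2265, 0.3064]
tcp_rot: [[0.006, 0.905, 0.425], [1.0, -0.006, -0.002], [0.001, 0.425, -0.905]]
force: [0.2, -0.3, -1.3]
opening: 0.342
grasp_force: 30.0
```

Run:
```python
from h import *
np.set_printoptions(precision=3,suppress=True)
s=bot.read_state();p=s['position'];R=s['tcp_rot'];print(s['time_s'],p,R,s['joint_positions'])
a=np.array([-.4226,.004,.9063]);F=np.array([.5165,-.229,.121])+.1*a
print("shift",R.T@(F+.015*a-p)*100, "zerr deg",np.degrees(np.arccos(-R[:,2]@a)))
m=bot.camera_model("wrist")
im=bot.capture("wrist");cv2.imwrite("pics/w4.png",im);np.save("w4.npy",m,allow_pickle=True)
```

```text
13.675 [ 0.467 -0.227  0.306] [[ 0.006  0.905  0.425]
 [ 1.    -0.006 -0.002]
 [ 0.001  0.425 -0.905]] [-49.168   9.663 107.621  25.345  48.443 -63.418]
shift [-0.204 -3.379  7.378] zerr deg 0.28717407306178655
```

View pics/w4.png

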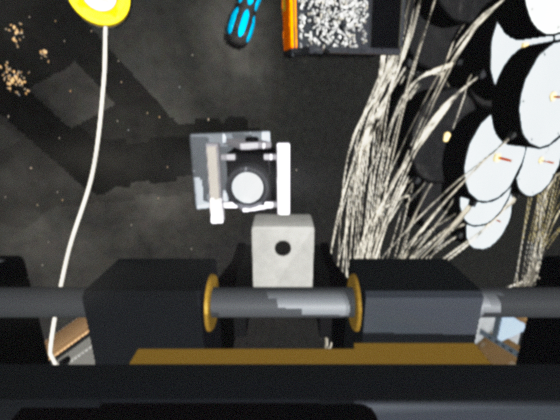

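The block is held square between the fingers, its edges parallel to the bars at (215,180) and (284,178), with the lens at (246,186). I'll cross-check the lens position from this view.

Run:
```python
from h import *
np.set_printoptions(precision=4,suppress=True)
m=np.load("w4.npy",allow_pickle=True).item();m1=np.load("w1.npy",allow_pickle=True).item()
print(onz(m,246,186,.121),tri([m,m1],[(246,186),(280.7,166)]))
for p,z in [((214,147),.092),((217,221),.092),((283.5,144),.1244),((284,213),.1244)]:print(onz(m,*p,z))
s=bot.read_state();p=s['position'];R=s['tcp_rot']
for u in((252,217),(313,215)): # block top far corners
    c,d=ray(m,*u);q=p-R[:,2]*.005;k=c+d*((q-c)@R[:,2])/(d@R[:,2]);print("corner in tool",R.T@(k-p)*1000)
```

```text
[ 0.512  -0.2272  0.121 ] [ 0.5148 -0.23    0.1125]
[ 0.4878 -0.1883  0.092 ]
[ 0.4858 -0.2712  0.092 ]
[ 0.5541 -0.1855  0.1244]
[ 0.5544 -0.262   0.1244]
corner in tool [ 29.1788 -14.1658  -5.    ]
corner in tool [30.1618 14.2385 -5.    ]
```

Request:
apply_moves(steps=[[[-0.1, -0.9, 1.8, 0, 0, 0, -1], [-0.2, -1.8, 3.7, 0, 0, 0, -1], [-0.3, -2.6, 5.5, 0, 0, 0, -1], [-0.4, -3.2, 6.7, 0, 0, 0, -1], [-0.4, -3.5, 7.3, 0, 0, 0, -1], [-0.4, -3.5, 7.4, 0, 0, 0, -1], [-0.4, -3.5, 7.4, 0, 0, 0, -1], [-0.4, -3.5, 7.4, 0, 0, 0, -1], [-0.4, -3.5, 7.4, 0, 0, 0, -1], [-0.4, -3.5, 7.4, 0, 0, 0, -1], [-0.4, -3.5, 7.4, 0, 0, 0, -1]]])

```text
time_s: 15.1
position: [0.4666, -0.2314, 0.2248]
tcp_rot: [[0.007, 0.905, 0.426], [1.0, -0.007, -0.003], [-0.0, 0.426, -0.905]]
force: [0.4, 0.4, -0.4]
opening: 0.342
grasp_force: 30.0
```

Run:
```python
from h import *
np.set_printoptions(precision=3,suppress=True)
s=bot.read_state();p=s['position'];R=s['tcp_rot']
a=np.array([-.4226,.004,.9063]);F=np.array([.5155,-.229,.1205])+.1*a
b=p+.015*R[:,2];print("underside",b,"err mm",(b-F)*1000,"qvel",s['qvel'],s['grasp_force'],"zerr",np.degrees(np.arccos(-R[:,2]@a)))
t0=cv2.imread("pics/top0.png");t=bot.capture("top");cv2.imwrite("pics/top1.png",t)
for n,(u,v) in dict(tin=(308,250),bush=(293,217),nut=(277,249),drv=(300,200)).items():
    A=t0[v-14:v+14,u-14:u+14];B=t[v-22:v+22,u-22:u+22]
    r=cv2.minMaxLoc(cv2.matchTemplate(B,A,cv2.TM_CCOEFF_NORMED));print(n,r[1],r[3],"(8,8 = unmoved)")
w=bot.capture("wrist");cv2.imwrite("pics/w5.png",w)
```

```text
underside [ 0.473 -0.231  0.211] err mm [-0.218 -2.843  0.07 ] qvel [-0.108  0.042 -0.029 -0.007 -0.012  0.103] 29.98435288667679 zerr 0.2981309759012801
tin 0.4803308844566345 (6, 12) (8,8 = unmoved)
bush 0.9892889857292175 (8, 8) (8,8 = unmoved)
nut 0.4565878212451935 (7, 7) (8,8 = unmoved)
drv 0.9842656850814819 (8, 8) (8,8 = unmoved)
```

View pics/top1.png

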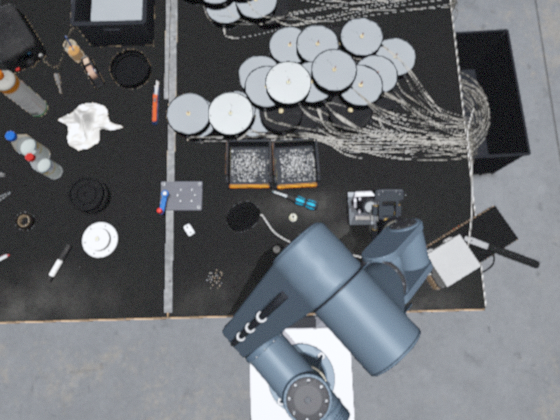

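The top view shows the clamp aside at (163,203), the nest empty, and the gripper at the stand near (385,205). The bush and driver haven't moved. The arm hides the tin and nut, but nothing has gone near them. The block's underside is about 3 mm from the focus point, square to 0.3°, and still.

```bash
python3 -c "
from rig import bot
print(bot.hand_in())"
```

```text
the job is handed in; nothing more can be done
None
```

I swung the clamp aside (about 1.7 rad, a little past a quarter turn), lifted the block out and handed the job in holding it about 3 mm from the focus point, square to about 0.3° by my measurements; no verdict came back, and the arm hid the tin and nut in the last check.

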